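Pack the coir blocks down the magazine tube

TASK

Two pressed coir blocks hang stuck by friction in the upright square tube. Take the packing rod out of its wooden stand and push both blocks down the tube with it until they bottom out on the hidden floor, pressing firmly there for a moment (about 15 N of push in all, never above 25 N), then stand the rod upright back in its stand, foot down, and let go. Leave everything else on the bench where it is.

Things in the scene. Friction and masses are not known exactly. Their poses are not given: they have to be found in the camera images.
- magazine: Fixed upright square tube on an 80 x 80 x 10 mm steel plate. Origin: centre of the underside, on the tube axis; z up. Tube top 110 mm above it; bore 24 mm (x) by 25.5 mm (y). Its +x wall is two sprung strips that squeeze the blocks; both together drag with 3.5 to 7.5 N. A hidden false floor is set 18 to 38 mm above the origin: find it by feel.
- magazine_mouth (a point): Centre of the tube's open top, on its axis, 110 mm above the magazine's origin.
- upper_block: Upper coir block, brown, 24 x 24 x 18 mm high with a 1 mm rib on one side, 25 g, stuck in the bore just below the mouth. Origin: centre of its underside; its top is 18 mm higher.
- lower_block: Lower coir block, the same size, stuck in the bore a few mm below the upper one (a gap of 4 to 12 mm) and clear of the floor. Origin: centre of its underside.
- pad (a joint): Compression (m, 0 = unloaded) of the rubber pad that is the top of the hidden floor: a spring of 4000 N/m, at most 8 mm. It says nothing of the floor's height.
- rod: Packing rod, 130 mm long, 140 g, standing foot down in the stand. Origin: centre of the flat foot's underside; z runs up the rod. Steel foot 18 mm across, steel shaft 14 mm across up to 86 mm, then a square wooden handle 24 x 24 mm, sides along the rod's x and y, from 85 to 130 mm above the foot; grip it there from above.
- stand: Fixed wooden stand: 80 x 80 x 10 mm base with a square socket block 50 x 50 mm on it, top 50 mm above the origin. Origin: centre of its underside, on the socket's axis.
- stand_floor (a point): Centre of the socket's floor, 10 mm above the stand's origin; the socket is 26 x 26 mm and 40 mm deep. The rod's foot rests here.
- clay_pot: Bystander: small clay pot, 52 mm across, 50 mm high, between tube and stand. Origin: centre of its underside.
- green_pot: Bystander: green plastic pot, 110 mm across, 90 mm high. Origin: centre of its underside.
- kneeling_block: Bystander: grey kneeling block, 220 x 140 x 45 mm. Origin: centre of its underside.
- weed_fork: Bystander: hand fork lying flat, 240 mm long, 26 mm high. Origin: on the bench near its middle; the tines point along its x.
- mist_bottle: Bystander: white bottle, 64 mm across, 150 mm high. Origin: centre of its underside.
Things that resemble listed ones, but are neither listed nor needed, are in the scene too. Leave any pink or purple look-alike of the magazine alone.

How it is judged:
By the outcome, as a careful person would: the job done as asked, in the order asked, and still so for the second after the job is handed in, with the robot touching nothing.
It also fails if it takes over 58 s, if anything falls off the work surface, if the arm or the gripper's body presses on something with over 40 N, if the wrist force passes 120 N, or if a joint passes its speed limit or range.

ROBOT

A 7-joint arm with a two-finger parallel gripper is mounted at the origin on the work surface. World frame = base frame: x ahead of the robot, y to its left, z up, the work surface at z = 0. Lengths are in m, angles in rad, forces in N, time in s.
With the tool pointing down it reaches from about 0.425 to 0.925 m from the base axis. Payload 6.8 kg.
Tool frame: the origin (TCP) lies on the front face of the gripper's body, between the roots of the fingers; the fingertips stand 73 mm ahead of it and the grasp point (between the pads) lies 54 mm ahead of it; z points along the fingers, x is the direction in which the jaws open and shut, and the axes are right-handed (so a half turn about z gives the same grasp; the last joint's range is limited). The gripper opens to 85 mm and grips with 20 to 120 N. Pads are 22 mm wide; open, the fingers measure 114 mm over their backs; the gripper's body (76 mm by 85 mm) begins 54 mm behind the grasp point. The pads swing forward as they close: fully open they stand 13 mm farther back than shut.
Start: joints at [-1.407, 0.477, 0.022, 1.555, -0.011, 1.109, -0.083], TCP at [0.181, 0.65, 0.304] pointing down, gripper open.
Joint ranges: [-2.96, 2.96], [-0.34, 2.1], [-1.41, 1.46], [0.24, 2.44], [-1.37, 4.51], [0.17, 1.92], [-2.96, 2.96]. Speed limits (rad/s): [2.39, 2.39, 3.14, 3.14, 3.14, 3.14, 3.14].

INTERFACE

Orientations are given as a unit quaternion [w, x, y, z].
In Python, from station import get_obs, read_camera, hand_in gives the robot as it stands. The module is installed in compiled form; this text tells all that it offers.
- The arm moves only by the shell command python3 -m creep 'ROWS' [FORCE]. ROWS is JSON, a list that holds one entry, the list of rows, each a list of 7 numbers: the turn, a rotation vector about the tool's x, y, z in rad, then the shift along the tool's x, y, z in m, then the finger opening in m, from 0 to 0.0854. A call has 1 to 20 rows; each row shifts and turns the pose as measured when the row begins, along the tool's axes as they then stand; what a row does not reach is not made up. A row lasts 1/12 s, in which the tool goes at most 41.7 mm and 7.16 degrees, less where a joint would pass 70% of its speed; a pose out of reach is approached as far as the arm can. A call is refused whole if a number of a shift passes 0.0417 or a number of a turn 0.125, either way. A call with a gripper value outside its range is refused whole. The fingers move at their own pace and stop on an object; FORCE is the grip in N (left out, the last holds). Time passes only in rows, so rows that do not move let the fingers close. It gives the time, the measured TCP pose, the force and the opening at its end, in the units of the state.
- get_obs(): the state, without advancing time (a new reading comes with each control period).
- read_camera(name): name is "scene" or "top" or "wrist"; returns a dict with "color" (420x560x3 uint8, red, green, blue), "range_z" (420x560 float32, m along the optical axis (not along the pixel's ray), 0 where there is no reading), "fovy" (degrees; the focal length in pixels is half the picture's height over the tangent of half this angle, whatever the lens; pixels are square), "cx", "cy" (the principal point, pixels), "rvec" (rotation vector, rad) and "tvec" (3), from world to camera coordinates, as OpenCV has them. Camera axes: x right, y down, z forward; pixel columns grow to the right and rows downward; lengths in m; the calibration is good to about 2 mm. A picture is of the moment at which its call begins.
- hand_in(): hands the job in, once; it reports no verdict.
The state is a dict: "t": time; "q": joint angles; "joint_vel": joint speeds; "joint_torque": joint torques, N m; "eef_pos": TCP position; "tool_rot": TCP orientation; "contact_force": force on the tool from outside, world axes, zero at the start; "torque": the same for the moment, N m; "gripper_width": opening from 0.0 (shut) to 1.0 (fully open).
Only numpy, scipy, OpenCV 4.12 (cv2) and the standard library are available. Lean on these libraries where they do the work, as an engineer would, in place of code of your own. Each camera call takes 0.05 s, during which the arm holds its last target.

## Working session

There is one attempt and no reset: what is moved stays moved. The work goes in short steps, Python scripts to look and compute and a shell command to move; the robot and the scene stay as the last step left them, time stands still between calls to the robot, and variables do not carry over. Pictures are saved under pics/ and viewed, and the job is handed in when it is done.

```bash
mkdir -p pics; cat > h.py <<'E'
import numpy as np,cv2
from station import get_obs,read_camera
def grab(n,tag):
    c=read_camera(n); cv2.imwrite(f'pics/{tag}.png',c['color'][:,:,::-1]); np.savez(f'{tag}.npz',**c); return c
def K(c):
    f=210/np.tan(np.radians(float(c['fovy']))/2); return f,float(c['cx']),float(c['cy'])
def RT(c):
    R=cv2.Rodrigues(np.array(c['rvec'],float))[0]; return R,np.array(c['tvec'],float).ravel()
def pts(c):
    f,cx,cy=K(c);R,t=RT(c);z=np.array(c['range_z'],float)
    v,u=np.mgrid[0:420,0:560]
    P=np.stack([(u-cx)/f*z,(v-cy)/f*z,z],-1)
    W=(P-t)@R; W[z==0]=np.nan; return W
def onplane(c,u,v,h):
    f,cx,cy=K(c);R,t=RT(c)
    d=R.T@np.array([(u-cx)/f,(v-cy)/f,1]);o=-R.T@t
    return o+d*(h-o[2])/d[2]
E
python3 - <<'E'
from h import *
o=get_obs()
for k in o: print(k,np.round(o[k],4))
for n in ('scene','top','wrist'):
    c=grab(n,n+'0'); print(n,c['fovy'],c['cx'],c['cy'],-RT(c)[0].T@RT(c)[1])
E
```

```text
t 0.0
q [-1.4071  0.4778  0.0223  1.5565 -0.0115  1.1093 -0.0831]
joint_vel [ 0.0006  0.0011 -0.002  -0.0004 -0.0006 -0.0001 -0.0014]
joint_torque [-0.00000e+00 -5.96422e+01  1.60760e+00 -2.81202e+01  1.24000e-02
  9.20000e-03  0.00000e+00]
eef_pos [0.1811 0.6498 0.3029]
tool_rot [ 6.000e-04  7.964e-01  6.048e-01 -7.000e-04]
contact_force [-0.304 -0.107 -0.668]
torque [-0.0064  0.0229  0.0183]
gripper_width 1.0006
scene 42.33355169267891 284.64025077551395 205.02204159754828 [ 1.46412898 -0.20905302  1.08910271]
top 50.013383883331144 276.77616375145067 210.24304178297103 [ 0.49909125 -0.03236728  1.26151962]
wrist 66.44137385986343 279.49410720907395 205.10353564221873 [0.11855458 0.66732119 0.37313569]
```

View pics/scene0.png

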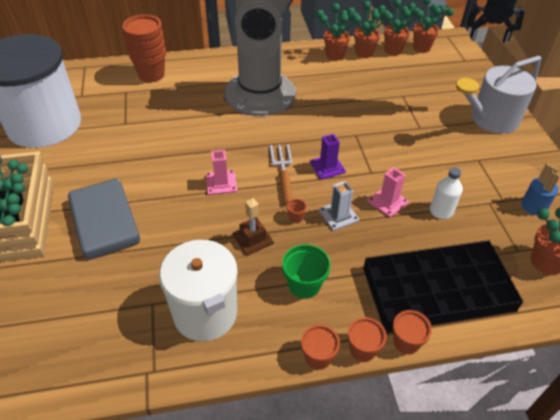

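View pics/top0.png

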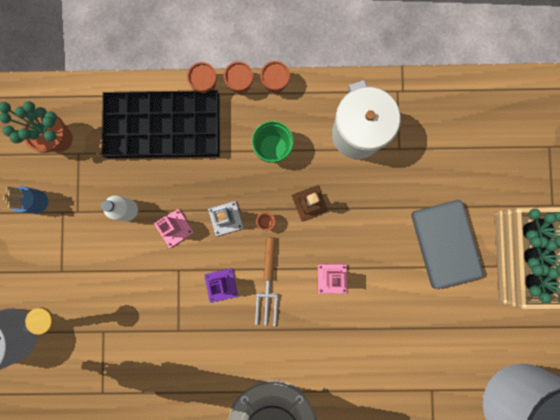

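View pics/wrist0.png

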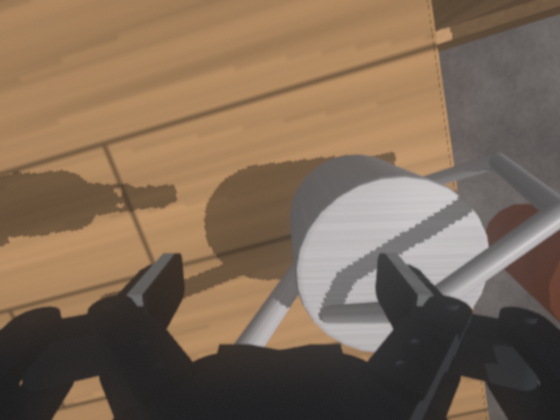

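The scene image shows the grey magazine at about (341,205) and the stand with the rod at about (253,230). In the top image they are at (225,218) and (311,203). The clay pot lies between them and the arm is over the watering can, out of the way. Next I'll measure them.

```bash
cat > m.py <<'E'
from h import *
c=np.load('top0.npz'); W=pts(c); col=c['color'].astype(int)
def crop(u0,u1,v0,v1,name,s=9):
    cv2.imwrite(f'pics/{name}.png',cv2.resize(c['color'][v0:v1,u0:u1,::-1],None,fx=s,fy=s,interpolation=cv2.INTER_NEAREST))
crop(198,340,175,245,'crop_top',5)
def reg(u0,u1,v0,v1,z0,z1,lab):
    w=W[v0:v1,u0:u1]; m=(w[...,2]>z0)&(w[...,2]<z1)
    p=w[m]; vs,us=np.nonzero(m)
    r=cv2.minAreaRect(p[:,:2].astype(np.float32)*1000)
    print(lab,m.sum(),'med',np.median(p,0).round(4),'rect',np.round(r[0],1),np.round(r[1],1),round(r[2],1))
reg(200,250,195,240,0.095,0.125,'tube top')
reg(200,250,195,240,0.004,0.02,'mag plate')
reg(285,335,180,225,0.125,0.155,'rod top')
reg(285,335,180,225,0.043,0.056,'stand block')
reg(285,335,180,225,0.005,0.02,'stand base')
reg(250,280,207,235,0.03,0.06,'clay')
print(W[205:232:2,212:240:2,2].round(3))
print(W[190:218:2,298:328:2,2].round(3))
E
python3 m.py
```

```text
tube top 212 med [0.5673 0.126  0.1064] rect [568.5 125.8] [38.9 35.3] 14.9
mag plate 622 med [0.5582 0.1144 0.0097] rect [570.3 127.6] [137.8 123.4] 89.2
rod top 93 med [ 0.6058 -0.1093  0.139 ] rect [ 606.  -110.1] [23.9 23.7] 22.6
stand block 205 med [ 0.5996 -0.104   0.05  ] rect [ 606.  -109.8] [49.8 49.6] 20.4
stand base 488 med [ 0.6014 -0.106   0.0099] rect [ 611.1 -110.7] [116.5 137.6] 0.5
clay 144 med [0.556  0.0127 0.0465] rect [555.3  12.4] [48.6 48.7] 89.1
[[-0.001 -0.003  0.002 -0.     0.008  0.01   0.005  0.011  0.011  0.01
   0.011  0.012  0.008  0.001]
 [ 0.007  0.007  0.011  0.01   0.008  0.112  0.109  0.011  0.006  0.015
   0.007  0.009  0.005  0.001]
 [ 0.012  0.009  0.107  0.111  0.104  0.087  0.113  0.093  0.036  0.014
   0.009  0.013  0.007 -0.001]
 [ 0.113  0.096  0.084  0.108  0.108  0.104  0.114  0.102  0.049  0.019
   0.009  0.011  0.007 -0.005]
 [ 0.113  0.109  0.104  0.099  0.104  0.097  0.107  0.106  0.066  0.016
   0.01   0.01   0.014  0.013]
 [ 0.011  0.111  0.102  0.104  0.1    0.105  0.102  0.11   0.076  0.026
   0.015  0.007  0.011  0.006]
 [ 0.014 
[... 1650 characters left out ...]
0.043
   0.05   0.053  0.012  0.014 -0.003]
 [ 0.011  0.012  0.05   0.049  0.048  0.01   0.005  0.049  0.051  0.052
   0.049  0.053  0.012    nan -0.003]
 [ 0.012  0.013  0.021  0.047  0.049  0.053  0.05   0.053  0.047  0.05
   0.045  0.026  0.012  0.01   0.008]
 [ 0.01   0.011  0.014  0.053  0.054  0.049  0.047  0.051  0.045  0.008
   0.008  0.009  0.011  0.007  0.012]
 [ 0.009  0.012  0.008  0.041  0.053  0.048  0.022  0.01   0.013  0.009
   0.013  0.001  0.011  0.012  0.002]
 [ 0.002  0.012  0.011  0.013  0.009  0.012  0.011  0.012  0.01   0.011
   0.009  0.003 -0.004 -0.    -0.002]
 [-0.001  0.01   0.011  0.01   0.009  0.013  0.014  0.011  0.011 -0.
     nan  0.005  0.004  0.    -0.006]]
```

```bash
python3 - <<'E'
from h import *
c=np.load('scene0.npz'); cv2.imwrite('pics/crop_sc.png',cv2.resize(c['color'][165:265,225:375,::-1],None,fx=5,fy=5,interpolation=cv2.INTER_NEAREST))
E
```

```text
(no output)
```

View pics/crop_top.png

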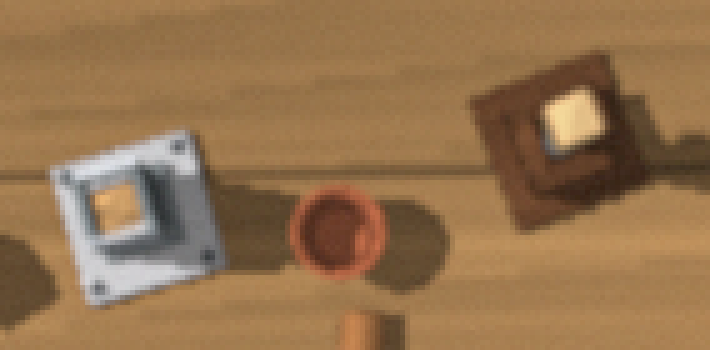

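View pics/crop_sc.png

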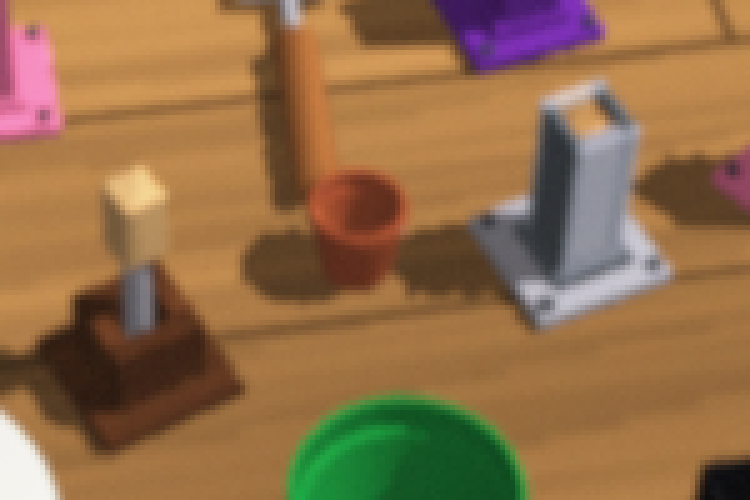

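The crops show the rod standing in the brown stand at about (311,203) and brown coir visible at the mouth of the grey tube at about (221,216). Measured heights agree with the given sizes: handle top 0.140, plate 0.010 and handle width 24 mm. Next I'll check clearance along the path and plan the transit.

```bash
cat >> h.py <<'E'
from scipy.spatial.transform import Rotation as Ro
def toolR(o):
    q=np.array(o['tool_rot'],float); return Ro.from_quat([q[1],q[2],q[3],q[0]])
def plan(goal,yaw):
    o=get_obs();R=toolR(o);p=np.array(o['eef_pos'])
    y=np.radians(yaw)
    G=Ro.from_matrix(np.array([[np.cos(y),np.sin(y),0],[np.sin(y),-np.cos(y),0],[0,0,-1]]).T)
    G=Ro.from_matrix(np.column_stack([[np.cos(y),np.sin(y),0],[np.sin(y),-np.cos(y),0],[0,0,-1]]))
    d=np.array(goal)-p
    X=R.as_matrix()
    print('t',round(o['t'],2),'p',p.round(4),'yaw',np.degrees(np.arctan2(X[1,0],X[0,0])).round(2),'tilt xy',X[:2,2].round(4),'F',np.round(o['contact_force'],2),'w',round(float(o['gripper_width'])*85.4,1))
    print('shift tool now',(R.inv().apply(d)).round(4),'in goal frame',G.inv().apply(d).round(4),'turn',(R.inv()*G).as_rotvec().round(4))
E
python3 - <<'E'
from h import *
for n in ('top0','scene0'):
    c=np.load(n+'.npz');W=pts(c)
    for (x0,x1,y0,y1,l) in [(.05,.5,.4,.8,'can'),(.45,.75,-.3,-.17,'near pot'),(.5,.9,-.5,-.17,'pot'),(.4,.7,.2,.4,'bottle')]:
        m=(W[...,0]>x0)&(W[...,0]<x1)&(W[...,1]>y0)&(W[...,1]<y1)&(W[...,2]>0.02)
        if m.sum(): print(n,l,m.sum(),'zmax',np.percentile(W[m][:,2],99.5).round(3),'min',np.percentile(W[m],2,0).round(3),np.percentile(W[m],98,0).round(3))
# rod top corner estimate from scene by ray at z=.14
c=np.load('scene0.npz');W=pts(c)
for x,y,z0,z1,l in [(.606,-.11,.132,.15,'rod top'),(.569,.126,.1,.118,'tube')]:
    m=(abs(W[...,0]-x)<.04)&(abs(W[...,1]-y)<.04)&(W[...,2]>z0)&(W[...,2]<z1)
    print(l,m.sum(),W[m].min(0).round(4),W[m].max(0).round(4))
plan([.606,-.11,.303],20)
plan([.606,-.11,.235],20)
E
```

```text
top0 can 2123 zmax 0.206 min [0.196 0.514 0.026] [0.345 0.701 0.205]
top0 near pot 760 zmax 0.182 min [ 0.723 -0.292  0.03 ] [ 0.749 -0.194  0.18 ]
top0 pot 5200 zmax 0.2 min [ 0.506 -0.493  0.034] [ 0.875 -0.175  0.185]
top0 bottle 865 zmax 0.153 min [0.52  0.248 0.022] [0.619 0.398 0.15 ]
scene0 can 4827 zmax 0.385 min [0.166 0.525 0.027] [0.337 0.774 0.376]
scene0 near pot 300 zmax 0.183 min [ 0.727 -0.295  0.173] [ 0.75  -0.203  0.181]
scene0 pot 7592 zmax 0.2 min [ 0.514 -0.491  0.026] [ 0.886 -0.181  0.185]
scene0 bottle 1327 zmax 0.152 min [0.526 0.245 0.022] [0.626 0.398 0.149]
rod top 93 [ 0.5961 -0.1271  0.1327] [ 0.6218 -0.0995  0.1451]
tube 212 [0.5431 0.1015 0.1003] [0.5941 0.1452 0.1152]
t 0.15 p [0.1811 0.6499 0.3032] yaw 74.43 tilt xy [-0.0003 -0.0014] F [-0.41 -0.24  0.77] w 85.4
shift tool now [-0.6179  0.6133  0.0011] in goal frame [1.394e-01 8.594e-01 2.000e-04] turn [7.0e-04 1.2e-03 9.5e-01]
t 0.15 p [0.1811 0.6499 0.3032] yaw 74.43 tilt xy [-0.0003 -0.0014] F [-0.41 -0.24  0.77] w 85.4
shift tool now [-0.6179  0.6133  0.0691] in goal frame [0.1394 0.8594 0.0682] turn [7.0e-04 1.2e-03 9.5e-01]
```

```bash
python3 -m creep '[[[0,0,0,-0.029,0.029,0,0.06],[0,0,0,-0.029,0.029,0,0.06],[0,0,0,-0.029,0.029,0,0.06],[0,0,0,-0.029,0.029,0,0.06],[0,0,0,-0.029,0.029,0,0.06],[0,0,0,-0.029,0.029,0,0.06],[0,0,0,-0.029,0.029,0,0.06],[0,0,0,-0.029,0.029,0,0.06],[0,0,0,-0.029,0.029,0,0.06],[0,0,0,-0.029,0.029,0,0.06]]]' 30; python3 -c "
from h import *
plan([.606,-.11,.303],20);print(np.round(get_obs()['q'],2))"
```

```text
t: 0.98
eef_pos: [0.3794, 0.2925, 0.2981]
tool_rot: [-0.002, 0.791, 0.612, -0.003]
contact_force: [0.1, 0.4, 0.2]
gripper_width: 0.704
t 0.98 p [0.3794 0.2925 0.2981] yaw 75.49 tilt xy [-0.0065 -0.0005] F [0.11 0.36 0.24] w 60.2
shift tool now [-0.3329  0.3202 -0.0061] in goal frame [ 0.0753  0.4557 -0.0049] turn [-0.0046  0.0049  0.9684]
[-0.93  0.16  0.17  2.02 -0.04  0.97  0.57]
```

```bash
python3 -m creep '[[[0,0,0.11,-0.029,0.028,0,0.06],[0,0,0.11,-0.0255,0.031,0,0.06],[0,0,0.11,-0.022,0.033,0,0.06],[0,0,0.11,-0.018,0.036,0,0.06],[0,0,0.11,-0.014,0.037,0,0.06],[0,0,0.11,-0.01,0.039,0,0.06],[0,0,0.11,-0.005,0.04,0,0.06],[0,0,0.11,-0.001,0.04,0,0.06],[0,0,0.08,0.003,0.036,0,0.06],[0,0,0,0.004,0.02,0,0.06],[0,0,0,0,0,0,0.06]]]'; python3 -c "
from h import *
plan([.606,-.11,.303],20);print(np.round(get_obs()['q'],2))"
```

```text
t: 1.9
eef_pos: [0.5661, -0.063, 0.2981]
tool_rot: [0.001, 0.989, 0.149, -0.001]
contact_force: [0.2, -0.8, -0.1]
gripper_width: 0.703
t 1.9 p [ 0.5661 -0.063   0.2981] yaw 17.1 tilt xy [-0.0023 -0.0029] F [ 0.21 -0.76 -0.09] w 60.0
shift tool now [ 0.0243  0.0567 -0.0048] in goal frame [ 0.0214  0.0579 -0.0049] turn [ 0.0021  0.0031 -0.0506]
[-0.44  0.34  0.55  1.85 -0.2   1.01  0.5 ]
```

```bash
python3 -m creep '[[[0,0,-0.05,0.012,0.03,0,0.06],[0.002,0.003,0,0.012,0.027,0,0.06],[0,0,0,0,0,0,0.06],[0,0,0,0,0,0,0.06]]]'; python3 -c "
from h import *
plan([.606,-.11,.303],20)
c=grab('wrist','wrist1');W=pts(c)
for z0,z1 in [(.13,.15),(.043,.057)]:
    m=(abs(W[...,0]-.606)<.05)&(abs(W[...,1]+.11)<.05)&(W[...,2]>z0)&(W[...,2]<z1)
    p=W[m]; r=cv2.minAreaRect(p[:,:2].astype(np.float32)*1000); print(len(p),p.mean(0).round(4),np.round(r[0],1),np.round(r[1],1),round(r[2],1))
c=np.load('wrist1.npz'); print(c['range_z'].shape)
"
```

```text
t: 2.23
eef_pos: [0.6072, -0.1104, 0.2963]
tool_rot: [-0.001, 0.985, 0.175, -0.002]
contact_force: [0.1, -0.0, -0.1]
gripper_width: 0.704
t 2.23 p [ 0.6072 -0.1104  0.2963] yaw 20.13 tilt xy [-0.0039  0.0012] F [ 0.07 -0.04 -0.08] w 60.1
shift tool now [-0.0011 -0.0008 -0.0067] in goal frame [-0.001  -0.0008 -0.0067] turn [-0.0025  0.0033  0.0022]
1042 [ 0.6051 -0.1111  0.1394] [ 605.5 -112.3] [23.9 24.3] 21.4
1407 [ 0.6036 -0.1058  0.05  ] [ 605.3 -112.3] [49.9 49.4] 20.0
(420, 560)
```

View pics/wrist1.png

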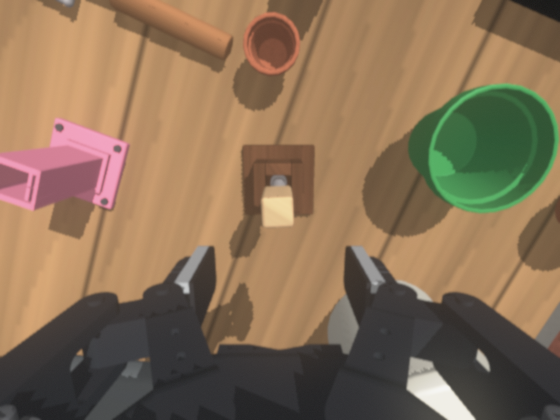

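The wrist view shows the rod handle at (278,208) over the stand, straight between the fingers. Its position, (0.605,-0.112), agrees with the top view to 2 mm. Next I'll descend around the handle.

```bash
python3 -m creep '[[[-0.0025,0.0033,-0.012,-0.001,0,0.03,0.06],[0,0,0,0,0,0.035,0.06],[0,0,0,0,0,0.03,0.06],[0,0,0,0,0,0.02,0.06],[0,0,0,0,0,0,0.06],[0,0,0,0,0,0,0.06]]]'; python3 -c "
from h import *
plan([.606,-.111,.174],20.8)
c=grab('wrist','wrist2')"
```

```text
t: 2.78
eef_pos: [0.6049, -0.1017, 0.1795]
tool_rot: [-0.002, 0.983, 0.185, 0.002]
contact_force: [0.3, -0.1, 0.6]
gripper_width: 0.701
t 2.78 p [ 0.6049 -0.1017  0.1795] yaw 21.36 tilt xy [0.003 0.005] F [ 0.26 -0.12  0.55] w 59.9
shift tool now [-0.0024  0.0091  0.0054] in goal frame [-0.0023  0.0091  0.0055] turn [-0.0036 -0.0047  0.0097]
```

View pics/wrist2.png

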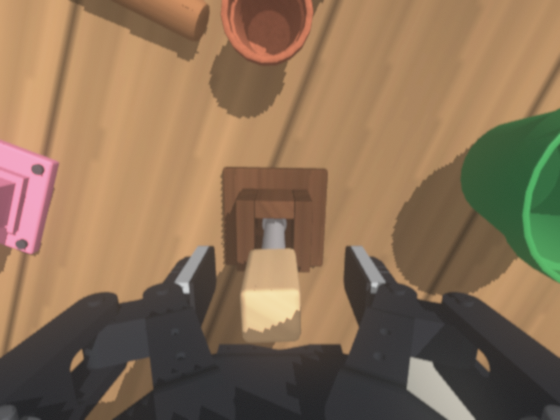

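The handle is at (272,295) between the jaws. The tool drifted 9 mm during the descent, so I'll correct that in small rows.

```bash
python3 -m creep '[[[-0.0036,-0.0047,0,-0.001,0.005,0.003,0.06],[0,0,0,-0.001,0.004,0.002,0.06],[0,0,0,0,0,0,0.06]]]'; python3 -c "
from h import *
plan([.606,-.111,.174],20.8)
c=grab('wrist','wrist3');W=pts(c)
m=(abs(W[...,0]-.606)<.03)&(abs(W[...,1]+.11)<.03)&(W[...,2]>.132)&(W[...,2]<.15)
p=W[m]; r=cv2.minAreaRect(p[:,:2].astype(np.float32)*1000); print(len(p),p.mean(0).round(4),np.round(r[0],1),np.round(r[1],1),round(r[2],1))
"
```

```text
t: 3.08
eef_pos: [0.6081, -0.1101, 0.1784]
tool_rot: [0.0, 0.982, 0.187, 0.003]
contact_force: [0.8, -0.4, 0.6]
gripper_width: 0.7
t 3.08 p [ 0.6081 -0.1101  0.1784] yaw 21.51 tilt xy [0.0054 0.0001] F [ 0.77 -0.43  0.59] w 59.8
shift tool now [-0.0023  0.      0.0044] in goal frame [-0.0023  0.0001  0.0044] turn [ 0.0018 -0.005   0.0123]
5103 [ 0.6047 -0.1091  0.1401] [ 609.5 -110.3] [66.2 24.5] 22.3
```

View pics/wrist3.png

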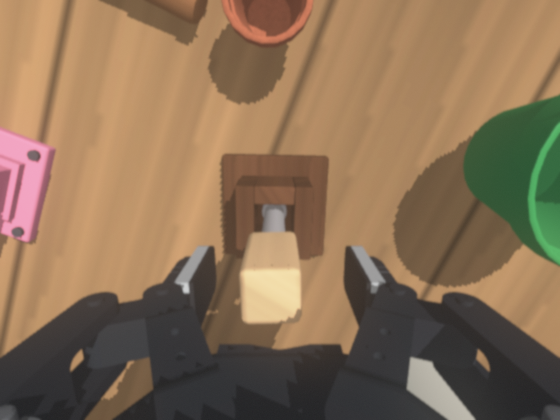

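The handle, at (271,280), sits slightly left of the jaw centre. One more nudge in x and z, then close.

```bash
python3 -m creep '[[[0.0018,-0.005,0.01,-0.002,0,0.005,0.06],[0,0,0,-0.001,0,0.004,0.06],[0,0,0,0,0,0,0.06],[0,0,0,0,0,0,0.06]]]'; python3 -c "
from h import *
plan([.606,-.111,.174],20.8)"
```

```text
t: 3.47
eef_pos: [0.6063, -0.1117, 0.1706]
tool_rot: [0.0, 0.984, 0.181, 0.002]
contact_force: [0.2, 0.4, 0.8]
gripper_width: 0.701
t 3.47 p [ 0.6063 -0.1117  0.1706] yaw 20.81 tilt xy [0.0034 0.0002] F [0.18 0.39 0.81] w 59.9
shift tool now [ 0.     -0.0007 -0.0034] in goal frame [-0.     -0.0007 -0.0034] turn [ 0.001  -0.0033  0.0003]
```

```bash
python3 -m creep '[[[0,0,0,0,0,0,0.035],[0,0,0,0,0,0,0.03],[0,0,0,0,0,0,0.02],[0,0,0,0,0,0,0.015],[0,0,0,0,0,0,0.01],[0,0,0,0,0,0,0.01]]]' 80; python3 -c "
from h import *
plan([.606,-.111,.174],20.8)"
```

```text
t: 3.97
eef_pos: [0.6061, -0.1118, 0.1706]
tool_rot: [0.0, 0.984, 0.181, 0.001]
contact_force: [-0.4, -0.2, 0.7]
gripper_width: 0.277
t 3.97 p [ 0.6061 -0.1118  0.1706] yaw 20.8 tilt xy [0.003  0.0002] F [-0.38 -0.22  0.69] w 23.6
shift tool now [ 0.0002 -0.0008 -0.0034] in goal frame [ 0.0002 -0.0008 -0.0034] turn [ 0.0009 -0.0028  0.0001]
```

```bash
python3 -m creep '[[[0,0,0,0,0,-0.012,0.01],[0,0,0,0,0,-0.014,0.01],[0,0,0,0,0,-0.014,0.01]]]'; python3 -c "
from h import *
plan([.606,-.112,.310],20.8)"
```

```text
t: 4.22
eef_pos: [0.6038, -0.1111, 0.2094]
tool_rot: [-0.001, 0.984, 0.181, -0.002]
contact_force: [0.4, 0.0, -0.8]
gripper_width: 0.273
t 4.22 p [ 0.6038 -0.1111  0.2094] yaw 20.81 tilt xy [-0.0046  0.0006] F [ 0.41  0.02 -0.78] w 23.3
shift tool now [ 0.0013  0.0014 -0.1006] in goal frame [ 0.0017  0.0016 -0.1006] turn [-0.0022  0.004   0.0003]
```

```bash
python3 -m creep '[[[-0.0022,0.004,0,0.001,0.001,-0.03,0.01],[0,0,0,0,0,-0.03,0.01],[0,0,0,0,0,-0.03,0.01],[0,0,0,0,0,-0.012,0.01],[0,0,0,0,0,0,0.01]]]'; python3 -c "
from h import *
plan([.585,.02,.310],15)
plan([.569,.126,.310],15)"
```

```text
t: 4.63
eef_pos: [0.6049, -0.112, 0.3211]
tool_rot: [0.0, 0.984, 0.18, 0.001]
contact_force: [0.2, -0.6, -1.0]
gripper_width: 0.272
t 4.63 p [ 0.6049 -0.112   0.3211] yaw 20.76 tilt xy [ 0.0022 -0.0002] F [ 0.24 -0.61 -0.96] w 23.2
shift tool now [ 0.0282 -0.1305  0.0111] in goal frame [ 0.015  -0.1327  0.0111] turn [ 0.0008 -0.0021  0.1005]
t 4.63 p [ 0.6049 -0.112   0.3211] yaw 20.76 tilt xy [ 0.0022 -0.0002] F [ 0.24 -0.61 -0.96] w 23.2
shift tool now [ 0.0508 -0.2353  0.011 ] in goal frame [ 0.027  -0.2392  0.0111] turn [ 0.0008 -0.0021  0.1005]
```

```bash
python3 -m creep '[[[0,0,0,0.006,-0.027,0.0,0.01],[0,0,0,0.008,-0.036,0,0.01],[0,0,0,0.008,-0.036,0,0.01],[0,0,0,0.006,-0.03,0,0.01],[0,0,0,0,0,0,0.01],[0,0,0,0,0,0,0.01]]]'; cat > look.py <<'E'
from h import *
import sys
plan([.569,.126,.310],20.8)
c=grab('wrist',sys.argv[1]);W=pts(c)
for z0,z1 in [(.1065,.114),(.004,.016)]:
    m=(abs(W[...,0]-.569)<.06)&(abs(W[...,1]-.126)<.06)&(W[...,2]>z0)&(W[...,2]<z1)
    p=W[m]; r=cv2.minAreaRect(p[:,:2].astype(np.float32)*1000); print(len(p),p.mean(0).round(4),np.round(r[0],1),np.round(r[1],1),round(r[2],1))
E
python3 look.py wrist4
```

```text
t: 5.13
eef_pos: [0.5831, 0.0209, 0.3206]
tool_rot: [0.001, 0.984, 0.177, 0.001]
contact_force: [0.8, -1.7, -0.1]
gripper_width: 0.272
t 5.13 p [0.5831 0.0209 0.3206] yaw 20.42 tilt xy [ 0.0029 -0.002 ] F [ 0.83 -1.73 -0.14] w 23.3
shift tool now [ 0.0234 -0.1035  0.0103] in goal frame [ 0.0241 -0.1033  0.0106] turn [ 0.0029 -0.0021 -0.0066]
1135 [0.5678 0.1241 0.1099] [567.9 123.6] [39.1 35.9] 15.6
2712 [0.5596 0.1132 0.0106] [565.4 122.8] [80.1 80.1] 15.6
```

View pics/wrist4.png

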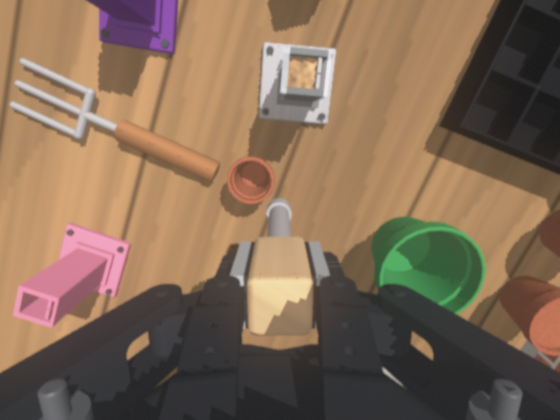

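The wrist view shows the rod hanging straight, its foot at (279,207), and the grey tube's mouth with coir at (303,72). The plate's rectangle centre should be the tube axis. I'll check the bore and foot positions more closely.

```bash
python3 - <<'E'
from h import *
c=np.load('wrist4.npz');W=pts(c);col=c['color']
hsv=cv2.cvtColor(col,cv2.COLOR_RGB2HSV)
# coir: brown inside tube
sub=np.zeros(col.shape[:2],bool); sub[50:98,280:328]=1
m=sub&(hsv[...,1]>90)
# keep component containing (303,73)
n,l=cv2.connectedComponents(m.astype(np.uint8)); k=l[73,303]; mm=l==k
vs,us=np.nonzero(mm); print('coir px',mm.sum(),us.min(),us.max(),vs.min(),vs.max(),'z med',np.nanmedian(W[mm][:,2]))
cn=np.column_stack([us,vs]).astype(np.float32); r=cv2.minAreaRect(cn); print(r)
z=np.nanmedian(W[mm][:,2]); 
P=np.array([onplane(c,u,v,z)[:2] for u,v in cn]); r=cv2.minAreaRect((P*1000).astype(np.float32)); print('coir rect',r)
# plate corners holes etc; foot
m=(abs(W[...,0]-.583)<.03)&(abs(W[...,1]-.021)<.03)&(W[...,2]>.155)&(W[...,2]<.185)
print('foot pts',m.sum(),W[m].min(0).round(4),W[m].max(0).round(4))
R=toolR(get_obs());Q=R.inv().apply(W[m]-np.array(get_obs()['eef_pos'])); print('tool frame',Q.min(0).round(4),Q.max(0).round(4))
cv2.imwrite('pics/crop4.png',cv2.resize(col[30:230,240:345,::-1],None,fx=3,fy=3,interpolation=cv2.INTER_CUBIC))
E
```

```text
coir px 741 288 316 57 87 z med 0.1038334403364183
((302.0409851074219, 72.04918670654297), (26.34589958190918, 29.243043899536133), 5.19442892074585)
coir rect ((565.3777465820312, 123.22396850585938), (21.832752227783203, 22.66177749633789), 15.571205139160156)
foot pts 306 [0.5742 0.013  0.1608] [0.5919 0.0291 0.1849]
tool frame [-0.0097 -0.008   0.1354] [0.0082 0.0059 0.1595]
```

View pics/crop4.png

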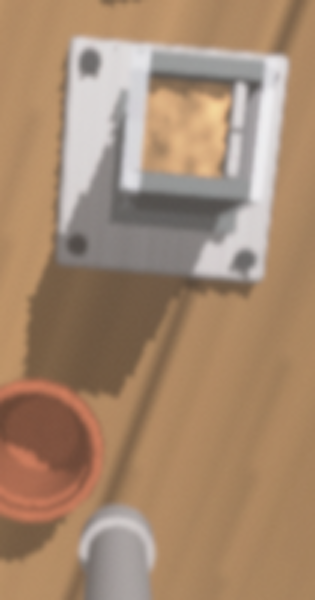

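Bore centre and plate centre agree at (0.5654, 0.123). Correcting for the foot's apparent offset puts the TCP target at about (0.566, 0.124).

```bash
python3 -c "
from h import *
plan([.566,.1239,.3],20.8)"; python3 -m creep '[[[0,0,0,0.005,-0.02,0,0.01],[0,0,0,0.006,-0.028,0,0.01],[0,0,0,0.005,-0.028,0,0.01],[0,0,0,0.003,-0.02,0,0.01],[0,0,0,0,0,0,0.01],[0,0,0,0,0,0,0.01]]]'; python3 -c "
from h import *
plan([.566,.1239,.3],20.8)"
```

```text
t 5.18 p [0.5831 0.0216 0.3203] yaw 20.46 tilt xy [ 0.0023 -0.0011] F [-1.6   0.94 -1.83] w 23.1
shift tool now [ 0.0197 -0.1019  0.0201] in goal frame [ 0.0204 -0.1017  0.0203] turn [ 0.0019 -0.0017 -0.006 ]
t: 5.68
eef_pos: [0.5675, 0.1125, 0.3177]
tool_rot: [0.003, 0.985, 0.171, -0.001]
contact_force: [0.8, -1.7, -0.2]
gripper_width: 0.268
t 5.68 p [0.5675 0.1125 0.3177] yaw 19.66 tilt xy [-0.0002 -0.0063] F [ 0.83 -1.69 -0.18] w 22.9
shift tool now [ 0.0024 -0.0114  0.0177] in goal frame [ 0.0026 -0.0112  0.0177] turn [ 0.0058  0.0023 -0.0198]
```

```bash
python3 -m creep '[[[0.005,0.002,-0.018,0.002,-0.006,0.008,0.01],[0,0,0,0.0007,-0.005,0.01,0.01],[0,0,0,0,-0.001,0.002,0.01],[0,0,0,0,0,0,0.01],[0,0,0,0,0,0,0.01]]]'; python3 -c "
from h import *
plan([.566,.1239,.285],20.8)"
```

```text
t: 6.1
eef_pos: [0.5664, 0.1196, 0.2942]
tool_rot: [0.001, 0.984, 0.177, -0.001]
contact_force: [0.1, 0.9, -0.9]
gripper_width: 0.271
t 6.1 p [0.5664 0.1196 0.2942] yaw 20.34 tilt xy [-0.0016 -0.0032] F [ 0.06  0.92 -0.92] w 23.1
shift tool now [ 0.0012 -0.0042  0.0092] in goal frame [ 0.0012 -0.0042  0.0092] turn [ 0.0025  0.0027 -0.008 ]
```

```bash
python3 -m creep '[[[0.0025,0.0027,-0.008,0.001,-0.005,0.004,0.01],[0,0,0,0,-0.001,0.003,0.01],[0,0,0,0,0,0,0.01],[0,0,0,0,0,0,0.01]]]'; python3 -c "
from h import *
plan([.566,.1239,.285],20.8)
c=grab('wrist','wrist5');W=pts(c);o=get_obs()
R=toolR(o);Q=R.inv().apply(W.reshape(-1,3)-np.array(o['eef_pos'])).reshape(W.shape)
m=(abs(Q[...,0])<.015)&(abs(Q[...,1])<.015)&(Q[...,2]>.14)&(Q[...,2]<.161); print('foot',m.sum(),Q[m].min(0).round(4),Q[m].max(0).round(4))
for z0,z1 in [(.1065,.114),(.004,.016)]:
    m=(abs(W[...,0]-.569)<.06)&(abs(W[...,1]-.126)<.06)&(W[...,2]>z0)&(W[...,2]<z1)
    p=W[m]; r=cv2.minAreaRect(p[:,:2].astype(np.float32)*1000); print(len(p),p.mean(0).round(4),np.round(r[0],1),np.round(r[1],1),round(r[2],1))
"
```

```text
t: 6.43
eef_pos: [0.5655, 0.1246, 0.2866]
tool_rot: [0.0, 0.984, 0.18, 0.0]
contact_force: [-0.0, -0.1, -1.9]
gripper_width: 0.27
t 6.43 p [0.5655 0.1246 0.2866] yaw 20.72 tilt xy [ 0.0005 -0.    ] F [-0.03 -0.1  -1.87] w 23.0
shift tool now [0.0003 0.0009 0.0016] in goal frame [0.0003 0.0009 0.0016] turn [ 0.0002 -0.0005 -0.0014]
foot 273 [-0.0094 -0.0087  0.1405] [0.0083 0.0055 0.1602]
966 [0.5674 0.1267 0.1099] [567.9 123.7] [39.1 35.9] 15.5
2699 [0.5574 0.1334 0.0105] [565.5 122.8] [80.2 80.1] 15.7
```

View pics/wrist5.png

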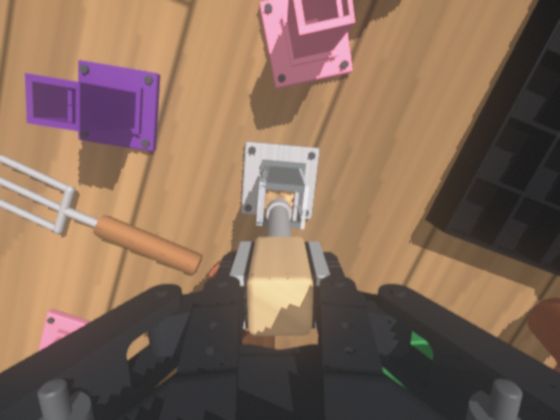

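The foot is over the mouth at (279,210) and within about 1 mm of centre. Next I'll descend in small rows and watch the force.

```bash
python3 -m creep '[[[0,0,0,0.0003,0.001,0.006,0.01],[0,0,0,0,0,0.006,0.01],[0,0,0,0,0,0.004,0.01],[0,0,0,0,0,0,0.01]]]'; python3 -c "
from h import *
plan([.5658,.1236,.265],20.8)"
```

```text
t: 6.82
eef_pos: [0.5665, 0.1237, 0.2696]
tool_rot: [-0.0, 0.984, 0.18, 0.001]
contact_force: [-0.3, -0.5, -1.2]
gripper_width: 0.265
t 6.82 p [0.5665 0.1237 0.2696] yaw 20.72 tilt xy [0.0018 0.0004] F [-0.33 -0.45 -1.15] w 22.6
shift tool now [-0.0006 -0.0002  0.0046] in goal frame [-0.0006 -0.0002  0.0046] turn [ 0.0003 -0.0018 -0.0014]
```

```bash
python3 -m creep '[[[0,-0.002,0,-0.0005,0,0.004,0.01],[0,0,0,0,0,0.004,0.01],[0,0,0,0,0,0,0.01]]]'; python3 -c "
from h import *
plan([.5658,.1236,.265],20.8)"
```

```text
t: 7.07
eef_pos: [0.5661, 0.1234, 0.2607]
tool_rot: [0.0, 0.984, 0.18, -0.0]
contact_force: [0.1, 0.1, -2.6]
gripper_width: 0.268
t 7.07 p [0.5661 0.1234 0.2607] yaw 20.71 tilt xy [-0.0001 -0.0005] F [ 0.11  0.11 -2.56] w 22.9
shift tool now [-0.0002 -0.0003 -0.0043] in goal frame [-0.0002 -0.0003 -0.0043] turn [ 0.0005  0.0003 -0.0016]
```

```bash
python3 -m creep '[[[0,0,0,0,0,0.004,0.01],[0,0,0,0,0,0.004,0.01],[0,0,0,0,0,0,0.01]]]'; python3 -c "
from h import *
plan([.5658,.1236,.250],20.8)"
```

```text
t: 7.32
eef_pos: [0.5664, 0.1234, 0.2522]
tool_rot: [0.0, 0.984, 0.18, 0.0]
contact_force: [0.6, -1.3, -1.0]
gripper_width: 0.274
t 7.32 p [0.5664 0.1234 0.2522] yaw 20.71 tilt xy [ 0.0005 -0.0003] F [ 0.6  -1.32 -0.96] w 23.4
shift tool now [-0.0005 -0.0004  0.0022] in goal frame [-0.0005 -0.0004  0.0022] turn [ 0.0005 -0.0003 -0.0016]
```

```bash
python3 -c "
from h import *
c=grab('wrist','wrist6'); a=np.load('wrist5.npz'); b=np.load('wrist6.npz')
for x in (a,b): print(np.median(x['range_z'][300:320,265:295]), np.round(x['range_z'][240:330:10,279],4))
fs=[]
for i in range(6): 
    read_camera('top'); fs.append(get_obs()['contact_force'][2])
print(np.round(fs,2))
"
```

```text
0.11410256 [0.1471 0.1372 0.1262 0.1181 0.1128 0.1118 0.112  0.1141 0.1148]
0.11415131 [0.1473 0.1363 0.1272 0.1181 0.1123 0.1122 0.1134 0.1139 0.1149]
[-0.9  -1.79 -1.99 -1.51 -0.43 -1.03]
```

View pics/wrist6.png

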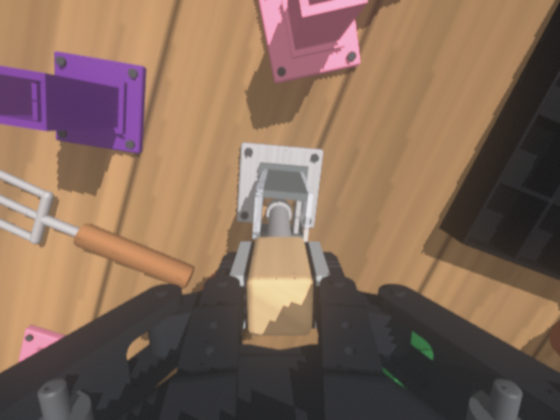

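```bash
python3 -m creep '[[[0,0,0,-0.0003,0,0.003,0.01],[0,0,0,0,0,0.003,0.01],[0,0,0,0,0,0.003,0.01]]]'; python3 -c "
from h import *
plan([.566,.1236,.240],20.8)"
```

```text
t: 7.92
eef_pos: [0.5667, 0.1233, 0.2446]
tool_rot: [-0.0, 0.984, 0.18, 0.001]
contact_force: [-0.4, -0.0, 1.1]
gripper_width: 0.272
t 7.92 p [0.5667 0.1233 0.2446] yaw 20.71 tilt xy [0.0024 0.0009] F [-0.41 -0.01  1.11] w 23.2
shift tool now [-0.0005 -0.0005  0.0046] in goal frame [-0.0005 -0.0005  0.0046] turn [ 0.     -0.0025 -0.0016]
```

```bash
python3 -m creep '[[[0,0,0,0,0,0.003,0.01],[0,0,0,0,0,0.003,0.01]]]'; python3 -c "
from h import *
plan([.566,.1236,.240],20.8)"
```

```text
t: 8.08
eef_pos: [0.5667, 0.1232, 0.2383]
tool_rot: [-0.0, 0.984, 0.18, 0.001]
contact_force: [-1.4, 0.9, 2.4]
gripper_width: 0.271
t 8.08 p [0.5667 0.1232 0.2383] yaw 20.7 tilt xy [0.0024 0.001 ] F [-1.38  0.91  2.43] w 23.2
shift tool now [-0.0005 -0.0006 -0.0017] in goal frame [-0.0005 -0.0006 -0.0017] turn [-0.0001 -0.0026 -0.0018]
```

The rod is pushing, with force now rising by about 3–4 N over baseline. From here I'll use small steps and feel for the floor.

```bash
python3 -m creep '[[[0,0,0,-0.0003,0,0.002,0.01],[0,0,0,0,0,0.002,0.01]]]'; python3 -m creep '[[[0,0,0,0,0,0.0015,0.01]]]';  python3 -m creep '[[[0,0,0,0,0,0.0015,0.01]]]'
```

```text
t: 8.25
eef_pos: [0.5666, 0.1232, 0.2338]
tool_rot: [-0.0, 0.984, 0.18, 0.002]
contact_force: [-0.7, -0.1, 1.8]
gripper_width: 0.271
t: 8.33
eef_pos: [0.5666, 0.1232, 0.2323]
tool_rot: [-0.0, 0.984, 0.18, 0.001]
contact_force: [-2.5, -0.0, 7.7]
gripper_width: 0.274
t: 8.42
eef_pos: [0.5668, 0.1232, 0.2312]
tool_rot: [-0.001, 0.984, 0.18, 0.002]
contact_force: [-2.8, -1.0, 11.8]
gripper_width: 0.272
```

```bash
python3 -m creep '[[[0,0,0,-0.0008,0,0.0003,0.01]]]';  python3 -m creep '[[[0,0,0,-0.0004,0,0.0003,0.01]]]'; python3 -c "
from h import *
plan([.566,.1236,.230],20.8)"
```

```text
t: 8.5
eef_pos: [0.5664, 0.123, 0.2313]
tool_rot: [-0.001, 0.984, 0.18, 0.002]
contact_force: [-0.3, -0.2, 4.0]
gripper_width: 0.272
t: 8.58
eef_pos: [0.5664, 0.123, 0.2314]
tool_rot: [-0.001, 0.984, 0.18, 0.002]
contact_force: [-2.0, 0.7, 4.7]
gripper_width: 0.275
t 8.58 p [0.5664 0.123  0.2314] yaw 20.69 tilt xy [0.0043 0.0025] F [-1.97  0.66  4.71] w 23.4
shift tool now [-0.0001 -0.0007  0.0014] in goal frame [-0.0001 -0.0007  0.0014] turn [-0.0008 -0.0049 -0.0018]
```

```bash
python3 -m creep '[[[-0.001,-0.005,0,0,-0.0005,0.0015,0.01]]]';  python3 -m creep '[[[0,0,0,0,0,0.0015,0.01]]]'
```

```text
t: 8.67
eef_pos: [0.5668, 0.1234, 0.231]
tool_rot: [-0.0, 0.984, 0.179, 0.001]
contact_force: [-2.1, -0.4, 11.5]
gripper_width: 0.272
t: 8.75
eef_pos: [0.5671, 0.1234, 0.2305]
tool_rot: [-0.0, 0.984, 0.18, 0.001]
contact_force: [-5.5, -1.0, 14.0]
gripper_width: 0.273
```

```bash
python3 -m creep '[[[0,0,0,-0.0012,0,0.0015,0.01]]]';  python3 -m creep '[[[0,0,0,-0.0008,0,0.0016,0.01]]]'; python3 -c "
from h import *
plan([.566,.1236,.230],20.8)"
```

```text
t: 8.83
eef_pos: [0.5667, 0.1231, 0.2303]
tool_rot: [-0.001, 0.984, 0.179, 0.002]
contact_force: [-3.1, 0.5, 15.6]
gripper_width: 0.271
t: 8.92
eef_pos: [0.5666, 0.1229, 0.2302]
tool_rot: [-0.001, 0.984, 0.179, 0.002]
contact_force: [-4.4, 0.1, 14.8]
gripper_width: 0.271
t 8.92 p [0.5666 0.1229 0.2302] yaw 20.66 tilt xy [0.0044 0.0029] F [-4.39  0.07 14.8 ] w 23.1
shift tool now [-0.0003 -0.0009  0.0002] in goal frame [-0.0003 -0.0009  0.0002] turn [-0.0012 -0.0051 -0.0024]
```

Between TCP z 0.2338 and 0.2312 the force rose at 3.7–3.9 N/mm, which matches the 4 N/mm pad, so this is the floor (about 37 mm, within the given range). Next I'll hold at about 15 N for a moment.

```bash
python3 -m creep '[[[-0.001,-0.004,0,-0.0008,-0.0005,0.0014,0.01],[0,0,0,-0.0006,-0.0004,0.0014,0.01]]]';  python3 -m creep '[[[0,0,0,-0.0006,0,0.0014,0.01],[0,0,0,-0.0006,0,0.0014,0.01]]]'
```

```text
t: 9.08
eef_pos: [0.5665, 0.1232, 0.2302]
tool_rot: [-0.001, 0.984, 0.179, 0.002]
contact_force: [-4.1, -1.8, 14.7]
gripper_width: 0.269
t: 9.25
eef_pos: [0.5663, 0.1227, 0.2302]
tool_rot: [-0.001, 0.984, 0.179, 0.003]
contact_force: [-4.1, 0.4, 14.2]
gripper_width: 0.272
```

```bash
python3 -m creep '[[[0,0,0,-0.0006,0,0.0014,0.01],[0,0,0,-0.0006,0,0.0014,0.01],[0,0,0,-0.0006,0,0.0014,0.01]]]';python3 -c "
from h import *
plan([.566,.1236,.230],20.8)"
```

```text
t: 9.5
eef_pos: [0.5659, 0.1223, 0.2302]
tool_rot: [-0.003, 0.984, 0.179, 0.005]
contact_force: [-3.7, -1.0, 14.2]
gripper_width: 0.272
t 9.5 p [0.5659 0.1223 0.2302] yaw 20.61 tilt xy [0.0087 0.0071] F [-3.68 -1.04 14.16] w 23.2
shift tool now [ 0.0006 -0.0012  0.0002] in goal frame [ 0.0006 -0.0012  0.0002] turn [-0.0035 -0.0107 -0.0033]
```

About 0.8 s of firm pressing (roughly 15.5 N net of rod weight), steady in height. Now I'll retract.

```bash
python3 -m creep '[[[-0.0035,-0.0107,-0.003,0,-0.0005,-0.006,0.01],[0,0,0,0,0,-0.01,0.01],[0,0,0,0,0,0,0.01]]]';python3 -c "
from h import *
plan([.566,.1236,.250],20.8)"
```

```text
t: 9.75
eef_pos: [0.5657, 0.1226, 0.2468]
tool_rot: [0.0, 0.984, 0.18, 0.0]
contact_force: [-0.8, -0.0, -1.0]
gripper_width: 0.274
t 9.75 p [0.5657 0.1226 0.2468] yaw 20.77 tilt xy [ 0.0003 -0.0001] F [-0.84 -0.05 -0.96] w 23.4
shift tool now [ 0.0006 -0.0008 -0.0032] in goal frame [ 0.0006 -0.0008 -0.0032] turn [ 0.0002 -0.0002 -0.0005]
```

```bash
python3 -m creep '[[[0,0,0,0.0003,-0.0005,-0.012,0.01],[0,0,0,0,0,-0.015,0.01],[0,0,0,0,0,-0.015,0.01],[0,0,0,0,0,-0.02,0.01],[0,0,0,0,0,-0.015,0.01],[0,0,0,0,0,0,0.01]]]';python3 -c "
from h import *
plan([.606,-.112,.321],20.8)
c=grab('wrist','wrist7');W=pts(c);o=get_obs()
R=toolR(o);Q=R.inv().apply(W.reshape(-1,3)-np.array(o['eef_pos'])).reshape(W.shape)
m=(abs(Q[...,0])<.015)&(abs(Q[...,1])<.015)&(Q[...,2]>.14)&(Q[...,2]<.175); print('foot',m.sum(),Q[m].min(0).round(4),Q[m].max(0).round(4))
"
```

```text
t: 10.25
eef_pos: [0.5643, 0.1229, 0.3268]
tool_rot: [0.001, 0.984, 0.18, -0.002]
contact_force: [-0.3, 1.0, -1.1]
gripper_width: 0.272
t 10.25 p [0.5643 0.1229 0.3268] yaw 20.73 tilt xy [-0.0036 -0.002 ] F [-0.32  1.05 -1.07] w 23.2
shift tool now [-0.0441  0.2344  0.0062] in goal frame [-0.0444  0.2344  0.0058] turn [ 0.0006  0.0041 -0.0012]
foot 260 [-0.0089 -0.0085  0.1402] [0.0089 0.0055 0.1586]
```

View pics/wrist7.png

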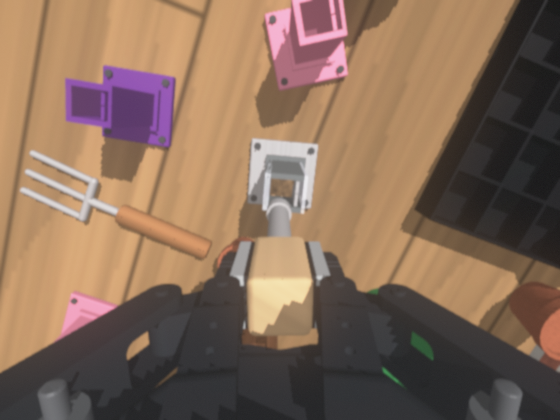

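The rod is out of the tube and still held upright, its foot at (279,205), and the mouth now looks dark. I'll travel back and check the block depth on the way.

```bash
python3 -m creep '[[[0,0.004,0,-0.004,0.02,0,0.01],[0,0,0,-0.007,0.036,0,0.01],[0,0,0,-0.007,0.036,0,0.01],[0,0,0,-0.004,0.02,0,0.01],[0,0,0,0,0,0,0.01],[0,0,0,0,0,0,0.01]]]';python3 -c "
from h import *
plan([.606,-.112,.321],20.8)
c=grab('wrist','wrist8');W=pts(c);t=grab('top','top8');V=pts(t)
print(c['color'][60:90:3,303]) if 0 else 0
for X in (W,V):
    d=X-np.array([.5655,.1232,0]); a=np.radians(15.5); x=d[...,0]*np.cos(a)+d[...,1]*np.sin(a); y=-d[...,0]*np.sin(a)+d[...,1]*np.cos(a)
    m=(abs(x)<.0105)&(abs(y)<.0105); print(m.sum(),np.round(np.sort(X[m][:,2])[::max(1,m.sum()//20)],3))
"
```

```text
t: 10.8
eef_pos: [0.5809, 0.0091, 0.3193]
tool_rot: [-0.0, 0.983, 0.183, -0.004]
contact_force: [-0.1, 0.8, -2.2]
gripper_width: 0.271
t 10.8 p [0.5809 0.0091 0.3193] yaw 21.09 tilt xy [-0.0083 -0.0013] F [-0.05  0.84 -2.2 ] w 23.1
shift tool now [-0.0201  0.122  -0.0018] in goal frame [-0.0195  0.1221 -0.0017] turn [-0.0018  0.0082  0.0051]
504 [0.07  0.071 0.071 0.072 0.072 0.072 0.072 0.072 0.072 0.072 0.072 0.072
 0.073 0.073 0.073 0.073 0.073 0.073 0.073 0.074 0.074]
0 []
```

View pics/wrist8.png

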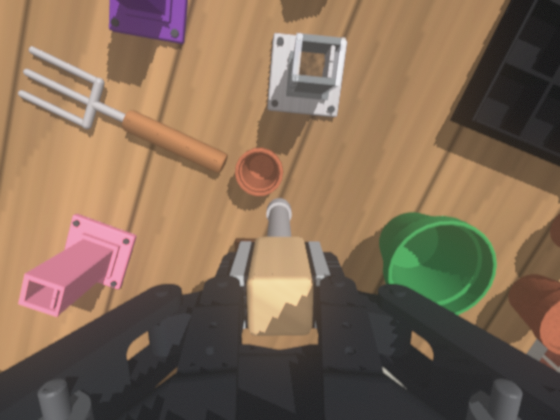

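The mouth at (317,62) now shows the block well down. Its top is at 0.072, against 0.104 before, and it has risen about 2 mm from the pressed height, which fits an elastic pad at the bottom. On to the stand.

```bash
python3 -m creep '[[[-0.002,0.008,0.005,-0.004,0.026,0,0.01],[0,0,0,-0.006,0.034,0,0.01],[0,0,0,-0.006,0.034,0,0.01],[0,0,0,-0.003,0.018,0,0.01],[0,0,0,0,0,0,0.01],[0,0,0,0,0,0,0.01]]]';python3 -c "
from h import *
plan([.606,-.112,.25],20.8)"
```

```text
t: 11.4
eef_pos: [0.6052, -0.091, 0.3156]
tool_rot: [-0.003, 0.981, 0.192, -0.002]
contact_force: [-0.7, 1.3, -1.6]
gripper_width: 0.269
t 11.4 p [ 0.6052 -0.091   0.3156] yaw 22.09 tilt xy [-0.0041  0.0052] F [-0.68  1.32 -1.64] w 23.0
shift tool now [-0.0071  0.0202  0.0655] in goal frame [-0.0068  0.0199  0.0656] turn [-0.0063  0.0019  0.0224]
```

```bash
python3 -m creep '[[[-0.006,0.002,0.022,-0.003,0.01,0.015,0.01],[0,0,0,-0.003,0.01,0.015,0.01],[0,0,0,0,0.001,0.015,0.01],[0,0,0,0,0,0.01,0.01],[0,0,0,0,0,0,0.01],[0,0,0,0,0,0,0.01]]]';python3 -c "
from h import *
plan([.606,-.112,.22],20.8)
c=grab('wrist','wrist9');W=pts(c);o=get_obs()
m=(abs(W[...,0]-.606)<.06)&(abs(W[...,1]+.111)<.06)&(W[...,2]>.043)&(W[...,2]<.057)
p=W[m]; r=cv2.minAreaRect(p[:,:2].astype(np.float32)*1000); print(len(p),np.round(r[0],1),np.round(r[1],1),round(r[2],1))
R=toolR(o);Q=R.inv().apply(W.reshape(-1,3)-np.array(o['eef_pos'])).reshape(W.shape)
m=(abs(Q[...,0])<.015)&(abs(Q[...,1])<.015)&(Q[...,2]>.14)&(Q[...,2]<.165); print('foot',m.sum(),Q[m].min(0).round(4),Q[m].max(0).round(4))
"
```

```text
t: 11.9
eef_pos: [0.6089, -0.0987, 0.2575]
tool_rot: [-0.004, 0.982, 0.188, 0.0]
contact_force: [-0.6, -0.0, -1.0]
gripper_width: 0.27
t 11.9 p [ 0.6089 -0.0987  0.2575] yaw 21.73 tilt xy [-0.0004  0.0071] F [-0.55 -0.04 -1.03] w 23.1
shift tool now [-0.0077  0.0115  0.0374] in goal frame [-0.0074  0.0114  0.0375] turn [-0.0068 -0.0022  0.0162]
1833 [ 605.5 -112.5] [50.  50.2] 20.4
foot 274 [-0.0097 -0.0084  0.1402] [0.0081 0.0059 0.1609]
```

View pics/wrist9.png

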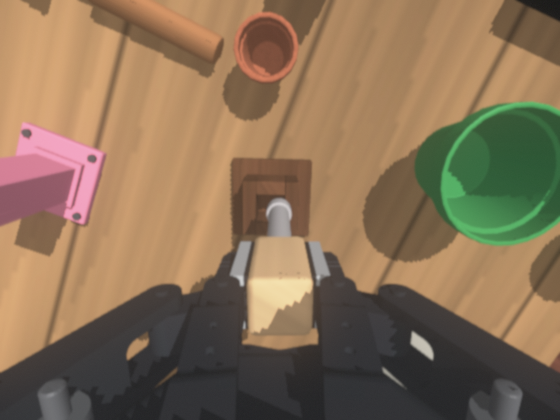

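The stand's socket is at (270,195) and the foot at (279,208), about 12 mm off. I'll correct that before descending.

```bash
python3 -m creep '[[[-0.007,-0.002,0.016,-0.004,0.006,0.005,0.01],[0,0,0,-0.004,0.006,0.005,0.01],[0,0,0,-0.001,0.001,0.003,0.01],[0,0,0,0,0,0,0.01]]]';python3 -c "
from h import *
plan([.606,-.112,.22],20.8)"
```

```text
t: 12.28
eef_pos: [0.6062, -0.1134, 0.2456]
tool_rot: [0.0, 0.983, 0.182, 0.002]
contact_force: [-0.4, 1.8, -1.1]
gripper_width: 0.269
t 12.28 p [ 0.6062 -0.1134  0.2456] yaw 20.92 tilt xy [ 0.0042 -0.0002] F [-0.36  1.75 -1.09] w 23.0
shift tool now [ 0.0002 -0.0014  0.0256] in goal frame [ 0.0003 -0.0014  0.0256] turn [ 0.0016 -0.0038  0.0021]
```

```bash
python3 -m creep '[[[0.002,-0.004,0.002,0,-0.0014,0.007,0.01],[0,0,0,0,0,0.009,0.01],[0,0,0,0,0,0.008,0.01],[0,0,0,0,0,0,0.01]]]';python3 -c "
from h import *
plan([.606,-.112,.20],20.8)"
```

```text
t: 12.62
eef_pos: [0.6058, -0.1128, 0.2199]
tool_rot: [-0.0, 0.984, 0.18, 0.0]
contact_force: [-0.0, -0.0, -1.7]
gripper_width: 0.273
t 12.62 p [ 0.6058 -0.1128  0.2199] yaw 20.7 tilt xy [0.0007 0.0004] F [-0.04 -0.02 -1.72] w 23.3
shift tool now [ 0.0005 -0.0007  0.0199] in goal frame [ 0.0005 -0.0007  0.0199] turn [-0.0002 -0.0008 -0.0017]
```

```bash
python3 -m creep '[[[0,0,0,0.0003,-0.0007,0.006,0.01],[0,0,0,0,0,0.007,0.01],[0,0,0,0,0,0.006,0.01],[0,0,0,0,0,0,0.01]]]';python3 -c "
from h import *
plan([.606,-.112,.175],20.8)"
```

```text
t: 12.95
eef_pos: [0.6057, -0.1115, 0.1979]
tool_rot: [-0.0, 0.984, 0.18, -0.0]
contact_force: [-0.0, 0.3, -1.3]
gripper_width: 0.272
t 12.95 p [ 0.6057 -0.1115  0.1979] yaw 20.73 tilt xy [-0.0006  0.0006] F [-0.01  0.3  -1.3 ] w 23.2
shift tool now [0.0001 0.0006 0.0229] in goal frame [0.0001 0.0005 0.0229] turn [-0.0008  0.0004 -0.0012]
```

```bash
python3 -m creep '[[[0,0,0,0,0,0.006,0.01],[0,0,0,0,0,0.006,0.01],[0,0,0,0,0,0.006,0.01],[0,0,0,0,0,0.004,0.01],[0,0,0,0,0,0,0.01]]]';python3 -c "
from h import *
plan([.606,-.112,.1706],20.8)"
```

```text
t: 13.37
eef_pos: [0.6058, -0.1115, 0.1734]
tool_rot: [-0.0, 0.984, 0.18, -0.0]
contact_force: [-0.2, -0.1, -1.2]
gripper_width: 0.269
t 13.37 p [ 0.6058 -0.1115  0.1734] yaw 20.74 tilt xy [-0.0007  0.0005] F [-0.16 -0.07 -1.19] w 23.0
shift tool now [0.     0.0006 0.0028] in goal frame [0.     0.0006 0.0028] turn [-0.0007  0.0005 -0.001 ]
```

```bash
python3 -m creep '[[[0,0,0,0,0,0.0015,0.01],[0,0,0,0,0,0.001,0.01]]]'; python3 -m creep '[[[0,0,0,0,0,0.001,0.01]]]'; python3 -m creep '[[[0,0,0,0,0,0.0005,0.01]]]'
```

```text
t: 13.53
eef_pos: [0.6059, -0.1115, 0.1706]
tool_rot: [-0.0, 0.984, 0.18, -0.0]
contact_force: [0.4, -0.6, 3.6]
gripper_width: 0.27
t: 13.62
eef_pos: [0.606, -0.1118, 0.1705]
tool_rot: [-0.0, 0.984, 0.18, -0.0]
contact_force: [-5.2, 1.8, 15.3]
gripper_width: 0.27
t: 13.7
eef_pos: [0.6062, -0.1119, 0.1707]
tool_rot: [-0.0, 0.984, 0.18, 0.0]
contact_force: [-0.5, -0.5, -0.2]
gripper_width: 0.271
```

The foot seated at TCP z 0.1706, the same as at the grasp, so the rod did not slip in the grip. Release.

```bash
python3 -m creep '[[[0,0,0,0,0,0,0.028],[0,0,0,0,0,0,0.034],[0,0,0,0,0,0,0.045],[0,0,0,0,0,0,0.06],[0,0,0,0,0,0,0.06],[0,0,0,0,0,0,0.06]]]' 30;python3 -c "
from h import *
plan([.606,-.112,.25],20.8)
grab('wrist','wrist10')"
```

```text
t: 14.2
eef_pos: [0.6074, -0.1122, 0.172]
tool_rot: [0.0, 0.984, 0.18, 0.002]
contact_force: [-0.6, 0.2, -0.6]
gripper_width: 0.702
t 14.2 p [ 0.6074 -0.1122  0.172 ] yaw 20.72 tilt xy [0.0038 0.0006] F [-0.59  0.19 -0.64] w 59.9
shift tool now [-0.001  -0.0006 -0.078 ] in goal frame [-0.0013 -0.0007 -0.078 ] turn [ 0.0008 -0.0037 -0.0015]
```

View pics/wrist10.png

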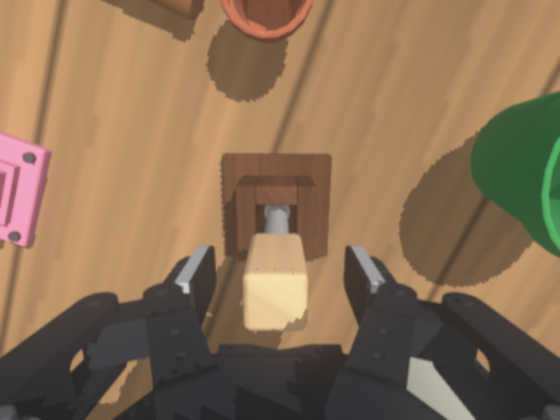

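The jaws are open and the rod, its handle at (275,282), stands free in the socket with clearance on both sides. Now raise the tool.

```bash
python3 -m creep '[[[0,0,0,-0.001,0,-0.01,0.06],[0,0,0,0,0,-0.015,0.06],[0,0,0,0,0,-0.02,0.06],[0,0,0,0,0,-0.03,0.06],[0,0,0,0,0,-0.03,0.06],[0,0,0,0,0,-0.03,0.06],[0,0,0,0,0,0,0.06],[0,0,0,0,0,0,0.06]]]';python3 -c "
from h import *
plan([.606,-.112,.25],20.8)
grab('scene','scene10')
c=grab('wrist','wrist11');W=pts(c)
for z0,z1 in [(.13,.15),(.043,.057)]:
    m=(abs(W[...,0]-.606)<.05)&(abs(W[...,1]+.11)<.05)&(W[...,2]>z0)&(W[...,2]<z1)
    p=W[m]; r=cv2.minAreaRect(p[:,:2].astype(np.float32)*1000); print(len(p),p.mean(0).round(4),np.round(r[0],1),np.round(r[1],1),round(r[2],1))
"
```

```text
t: 14.92
eef_pos: [0.6044, -0.1134, 0.3162]
tool_rot: [-0.0, 0.984, 0.179, 0.001]
contact_force: [0.1, -0.1, -0.6]
gripper_width: 0.703
t 14.92 p [ 0.6044 -0.1134  0.3162] yaw 20.62 tilt xy [0.0011 0.0002] F [ 0.12 -0.07 -0.56] w 60.0
shift tool now [ 0.0019 -0.0008  0.0662] in goal frame [ 0.002  -0.0008  0.0662] turn [ 0.0002 -0.0011 -0.0031]
891 [ 0.6052 -0.111   0.1395] [ 605.5 -112. ] [23.4 23.4] 20.9
1253 [ 0.6027 -0.1065  0.0501] [ 605.5 -112.4] [49.8 49.5] 20.4
```

View pics/scene10.png

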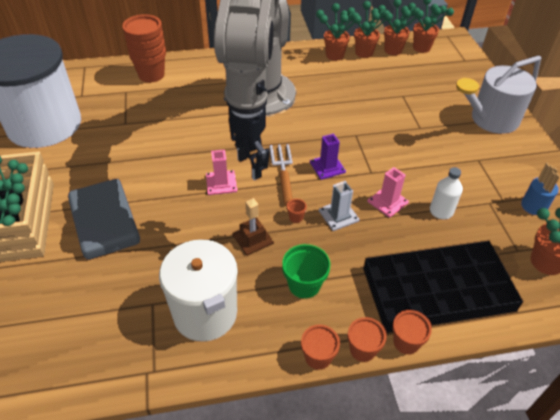

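View pics/wrist11.png

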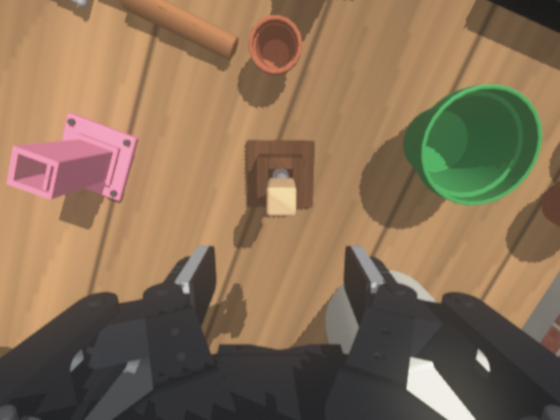

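Both views show the rod upright and centred in its stand, at (252,225) in the scene image, with the other objects where they were and the gripper clear.

```bash
python3 -c "
from station import hand_in
print(hand_in())"
```

```text
the job is handed in; nothing more can be done
None
```

I took the rod from its stand, pushed both blocks down the tube to the hidden floor, stood the rod back in the stand and let go. I handed the job in at about 15 s of the 58 s allowed, with the arm clear above the stand. No verdict came back.

**Floor by feel:** at the bottom the force rose at 3.7–3.9 N/mm, close to the pad's 4 N/mm. That puts the floor about 37 mm above the magazine's origin, near the top of the 18–38 mm range. I only saw the upper block. That the lower one bottomed out is inferred from the force slope and the spring-back.

**Pressing:** I held about 15–17 N for roughly 0.8 s, counting the rod's weight. The highest push I read was about 17 N, though forces were only read at the end of each call. There was a sideways force of up to 5.5 N on the rod while pressing.

**Blocks:** the upper block's top went from about 104 mm to about 72 mm. It rose about 2 mm from its pressed height after I withdrew the rod.

**Rod:** it seated at the same height as when I first gripped it, so it did not slip. After release, the handle top measured 139.5 mm (expected 140) and was within 0.5 mm of the socket's centre. As it seated, one reading showed about 15 N.

**Bystanders:** in the last scene picture they all looked to be where they started. I judged that by eye and did not measure them.

The top and wrist cameras differed by about 2 mm, within their calibration. The arm drifted up to about 12 mm on some fast moves, which I corrected before each fit.

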